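# Hang the scoop in the notch of the insert bin's rim

## Task

Pick up the orange scoop by its black grip and hook it over the front rim of the grey insert bin, cup outside. Keep it lightly in contact and slide it along the steel strip until its hook drops fully into the strip's notch, then let go so that it hangs there upright. Be gentle: do not press hard on the bin, and leave the tray of inserts and the red bottle where they are.

Things in the scene. Friction and masses are not known exactly. Their poses are not given: they have to be found in the camera images.
- scoop: Scoop, 105 to 210 g, standing upright on the table: orange open cup 50 x 56 x 42 mm (x, y, z), a steel back plate 22 mm wide rising behind it, on top of it a steel hook that opens downwards, and above that a black upright grip. Origin: centre of the cup's underside; z up; the hook is on the +x side of the cup.
- scoop_grip (a point): Point to grasp on the scoop's black grip (upright block 16 mm in x, 22 mm in y, from 97 to 150 mm above the cup's underside): 132 mm above the underside, 36 mm to +x of the scoop's origin, axes as the scoop's. With the hook in the notch, the strip's top edge to either side (y) lies 32 mm below this point.
- scoop_seat (a point): Middle of the underside of the hook's bridge, the face that sits on the rim: 92 mm above the cup's underside, 40 mm straight below scoop_grip. The hook is 22 mm wide (y); its gap reaches 7 mm to either side (x) of this point, from the back plate (-x) to the hook's lip (+x), which goes 19 mm below this face and flares outwards.
- insert_bin: Grey open bin fixed to the table, 160 x 310 x 108 mm (x, y, z), holding brass inserts. Origin: centre of its underside. Its front wall (-x side) faces the robot and carries a clamped steel strip (8 mm thick in x, 230 mm long in y) with one notch in its top edge. The scoop hangs with its cup on the -x side of that wall, its x axis along the bin's.
- bin_rim (a point): Point fixed on the bin: middle of the front rim's length, at the height of the strip's plain top edge (120 mm above the table), in the middle of its thickness; y runs along the rim. The strip reaches at least 75 mm to either side. Its one notch (30 mm wide at the floor, 38 at its rounded mouth, 8 deep) has its middle anywhere from -40 to +40 mm in y from here; that is not measured.
- inserts: Bystander: small black tray of brass inserts, 62 x 90 x 22 mm, loose on the table; origin at the centre of its underside.
- thread_lock: Bystander: red bottle with black cap, 33 mm diameter, 88 mm tall, loose on the table; origin at the centre of its underside.
Not all that is in view belongs to the job. There is more than one size of the scoop; the job needs the largest.

How it is judged (in metres and radians):
At the end, for the whole second after the job is handed in: The scoop hangs still (under 0.02 m/s), let go, upright within 0.2 rad, cup outside the front wall, hook over the strip (within 8 mm of its middle plane) and down in the notch: seat 108 to 115.5 mm above the bin's underside (112 in the notch, 120 on the plain strip) (z of scoop_seat in the frame of insert_bin between 0.108 and 0.1155 m and x of scoop_seat in the frame of insert_bin between -0.086 and -0.07 m and x of scoop in the frame of insert_bin below -0.09 m and angle between scoop's own z axis and vertical below 0.2 rad and linear speed of scoop below 0.02 m/s and contact force between scoop and the fingers below 0.1 N); the robot touches nothing.
It fails at once if the scoop presses on the bin or its strip with more than 40 N (contact force between scoop and insert_bin above 40 N).
It fails at once if the tray of inserts or the red bottle is moved more than 20 mm (distance of any of inserts, thread_lock from where it was at the start of the episode above 0.02 m).
It also fails if it takes over 53 s, if anything falls off the work surface, if the arm or the gripper's body presses on something with over 40 N, if the wrist force passes 120 N, or if a joint passes its speed limit or range.

## Robot

A 6-joint arm with a two-finger parallel gripper is mounted at the origin on a cart in front of the work surface, level with it; the furniture and walls round the work are solid. World frame = base frame: x ahead of the robot, y to its left, z up, the work surface at z = 0. Lengths are in mm, angles in rad, forces in N, time in s.
With the tool pointing down it reaches from about 350 to 875 mm from the base axis. Payload 4.2 kg.
Tool frame: the origin (TCP) lies between the finger pads; the fingertips stand 11 mm ahead of it and the grasp point (between the pads) lies 8 mm behind it; z points along the fingers, y is the direction in which the jaws open and shut (so a half turn about z gives the same grasp; the last joint's range is limited). The gripper opens to 85 mm and grips with 20 to 120 N. Pads are 22 mm wide; open, the fingers measure 114 mm over their backs; the gripper's body (76 mm by 85 mm) begins 54 mm behind the grasp point. The pads swing forward as they close: fully open they stand 13 mm farther back than shut.
Start: joints at [1.543, 0.385, 0.008, 0, -1.194, -0.259], TCP at [176.771, 599.459, 242.312] pointing down, gripper open.
Joint ranges: [-3.14, 3.14], [-1.21, 2.06], [-1.07, 1.41], [-3.16, 2.05], [-2.99, -0.16], [-3.1, 3.1]. Speed limits (rad/s): [2.79, 2.79, 3.14, 3.14, 3.14, 3.14].

## Interface

Orientations are given as a unit quaternion [x, y, z, w].
In Python, from bench import * gives the robot as it stands. The module is installed in compiled form; this text tells all that it offers.
- The arm moves only by the tool drive_tool, never from a script. Its argument "increments" is a list of rows, each a list of 3 entries, a list of its own where there are three numbers: the gripper command: -1 is shut, 1 is fully open, values between are in proportion, then the shift along the tool's x, y, z scaled (see below), then the turn about the tool's z scaled (see below). In form: [[hand, [tx, ty, tz], turn], ...]. A call has 1 to 20 rows; each row shifts and turns the commanded pose from where the row before left it, along the tool's axes as they then stand; what a row does not reach is not made up. The controller multiplies each number of a shift by 0.3 m and each number of a turn by 2 rad. A row lasts 1/8 s, in which the tool goes at most 62.5 mm and 10.7 degrees, less where a joint would pass 70% of its speed; a pose out of reach is approached as far as the arm can. A call with a number of a shift or a turn outside -1 to 1 is refused whole. A call with a gripper value outside its range is refused whole. The fingers move at their own pace and stop on an object; the grip force is fixed at half the most. Time passes only in rows, so rows that do not move let the fingers close. It gives the time, the measured TCP pose, the force and the opening at its end, in the units of the state.
- read_state(): the state, without advancing time (a new reading comes with each control period).
- get_image(name): name is "scene" or "top" or "wrist"; returns the picture (420x560x3 uint8, red, green, blue); there is no depth.
- calibration(name): a dict with "fovy" (degrees; the focal length in pixels is half the picture's height over the tangent of half this angle, whatever the lens; pixels are square), "cx", "cy" (the principal point, pixels), "R" (3x3) and "t" (3): a world point X has camera coordinates R X + t. Camera axes: x right, y down, z forward; pixel columns grow to the right and rows downward; lengths in mm; the calibration is good to about 2 mm. A picture is of the moment at which its call begins: read the wrist's pose just before it. calibration takes no time and is no camera call; for the wrist camera it gives the pose at the moment of the call.
- job_done(): hands the job in, once; it reports no verdict.
The state is a dict: "clock": time; "joints": joint angles; "joint_vel": joint speeds; "joint_efforts": joint torques, N m; "position": TCP position; "ee_rot": TCP orientation; "contact_force": force on the tool from outside, world axes, zero at the start; "wrist_torque": the same for the moment, N m; "gripper_width": finger opening in mm.
Only numpy, scipy, OpenCV 4.12 (cv2) and the standard library are available. Lean on these libraries where they do the work, as an engineer would, in place of code of your own. Each camera call takes 0.05 s, during which the arm holds its last target.

## Working session

There is one attempt and no reset: what is moved stays moved. The work goes in short steps, Python scripts to look and compute and a tool call to move; the robot and the scene stay as the last step left them, time stands still between calls to the robot, and variables do not carry over. Pictures are saved under pics/ and viewed, and the job is handed in when it is done.

Besides the shell and the picture viewer there is one more tool, called after "Call:" by a JSON object that holds its "api" and its "payload". drive_tool: Moves the arm, as the interface text tells. Shifts and turns lie within -1 to 1; 1 stands for 0.3 m of shift or 2 rad of turn. Its arguments: {"type":"object","properties":{"increments":{"type":"array"}},"required":["increments"]}

```bash
mkdir -p pics
cat > h.py <<'E'
from bench import *
import numpy as np, cv2
def save(name,img,crop=None,scale=1):
    if crop: img=img[crop[1]:crop[3],crop[0]:crop[2]]
    if scale!=1: img=cv2.resize(img,None,fx=scale,fy=scale,interpolation=cv2.INTER_CUBIC)
    cv2.imwrite(name,img[:,:,::-1])
def ray(c,u,v):
    f=210/np.tan(np.radians(c["fovy"])/2)
    R=np.array(c["R"]);t=np.array(c["t"])
    d=R.T@np.array([(u-c["cx"])/f,(v-c["cy"])/f,1]); o=-R.T@t
    return o,d
def onz(c,u,v,z):
    o,d=ray(c,u,v); return o+d*(z-o[2])/d[2]
def proj(c,X):
    f=210/np.tan(np.radians(c["fovy"])/2)
    p=np.array(c["R"])@np.array(X,float)+np.array(c["t"]); return p[0]/p[2]*f+c["cx"],p[1]/p[2]*f+c["cy"]
def tri(c1,p1,c2,p2):
    o1,d1=ray(c1,*p1);o2,d2=ray(c2,*p2)
    s=np.linalg.lstsq(np.stack([d1,-d2],1),o2-o1,rcond=None)[0]
    a=o1+s[0]*d1;b=o2+s[1]*d2
    return (a+b)/2,np.linalg.norm(a-b)
E
python3 - <<'E'
from h import *
print(read_state())
for n in("scene","top","wrist"):
    c=calibration(n);print(n,c)
    im=get_image(n);np.save(n+".npy",im);save(f"pics/{n}0.png",im)
E
```

```text
{'clock': 0.0, 'joints': array([ 1.54258479e+00,  3.85532084e-01,  6.62768424e-03, -5.05380234e-04,
       -1.19401839e+00, -2.58593372e-01]), 'joint_vel': array([-0.00147679, -0.00039605, -0.00151381, -0.00091338, -0.00131212,
        0.00181942]), 'joint_efforts': array([ 1.82602946e-05, -3.92288017e+01,  1.88411969e+01,  4.18646783e+00,
       -4.49734333e-03, -2.41246831e-06]), 'position': array([176.6300351 , 598.93028319, 241.23612373]), 'ee_rot': array([ 9.89721563e-01, -1.43003642e-01, -1.11105814e-04,  1.08317929e-03]), 'contact_force': array([-0.58509754, -0.09603905,  0.29093896]), 'wrist_torque': array([0.02004805, 0.02039629, 0.01468022]), 'gripper_width': 85.11908409295202}
scene {'fovy': 42.26206869251891, 'cx': 283.64592597014524, 'cy': 206.64146691638203, 'R': array([[ 0.81893738, -0.57342037,  0.02303579],
       [-0.30884932, -0.4742078 , -0.82446289],
       [ 0.48368757,  0.66806889, -0.56544699]]), 't': array([-450.19473574,  245.44242836, 1345.34758992])}
top {'fovy': 49.95052497001855, 'cx': 275.7742311746757, 'cy': 204.87629628196567, 'R': array([[-0.01279463, -0.999728  ,  0.01949913],
       [-0.99027465,  0.00996703, -0.13876881],
       [ 0.13853672, -0.02108499, -0.99013282]]), 't': array([ -29.03224061,  543.8292478 , 1208.71512925])}
wrist {'fovy': 63.405066436127626, 'cx': 271.36478243912865, 'cy': 209.35926373062543, 'R': array([[-0.28172188, -0.95949441,  0.00180598],
       [-0.91140431,  0.26818938,  0.31211639],
       [-0.29995827,  0.08628404, -0.95004216]]), 't': array([624.78912844, -40.55330365, 380.65106455])}
```

View pics/scene0.png

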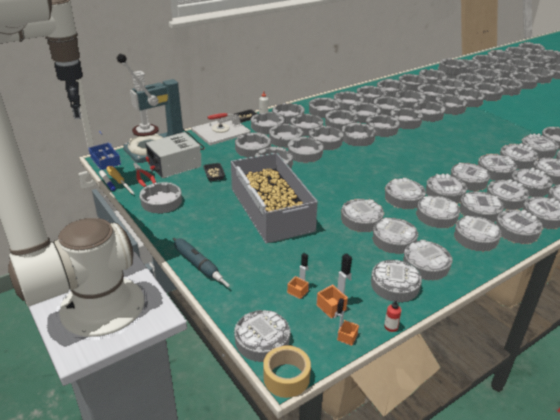

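View pics/top0.png

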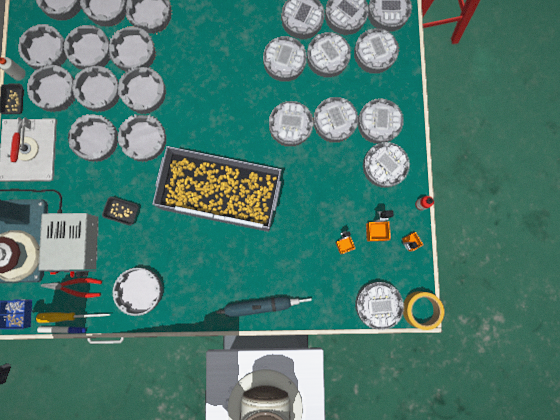

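View pics/wrist0.png

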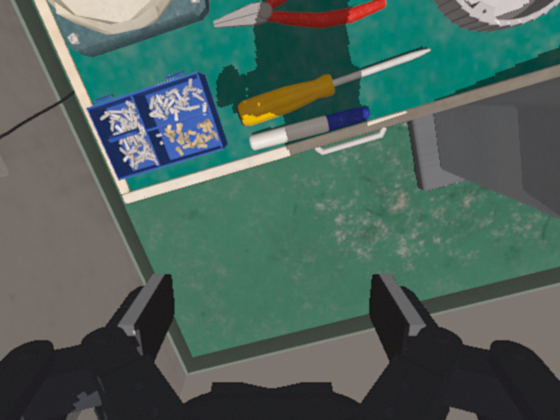

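Three orange scoops. In the scene view they are at A (298,287), B (332,300) and C (348,332); in the top view at A (345,243), B (378,231) and C (412,240). B is the largest, so it should be the one meant. I'll confirm this in enlarged crops.

Run:
```python
from h import *
s=np.load("scene.npy");t=np.load("top.npy")
a=cv2.resize(s[240:350,270:410],None,fx=4,fy=4,interpolation=cv2.INTER_CUBIC)
save("pics/s_crop.png",a)
save("pics/t_crop.png",t,(325,190,445,270),6)
save("pics/t_bin.png",t,(145,140,295,235),5)
save("pics/s_bin.png",s,(220,145,325,245),6)
ct=calibration("top");cs=calibration("scene")
for n,im,c in(("top",t,ct),("scene",s,cs)):
    h=cv2.cvtColor(im,cv2.COLOR_RGB2HSV)
    m=cv2.inRange(h,(5,170,120),(14,255,255))
    k,l,st,ce=cv2.connectedComponentsWithStats(m)
    for i in range(1,k):
        if st[i,4]>25:
            cn=max(cv2.findContours((l==i).astype(np.uint8),0,2)[0],key=cv2.contourArea)
            print(n,st[i],ce[i].round(1),cv2.minAreaRect(cn),onz(c,*ce[i],42).round())
```

```text
top [366 223   5  18  36] [367.6 232.1] ((368.19696044921875, 231.4535369873047), (17.02886390686035, 3.5255072116851807), 86.18592071533203) [ 465. -286.   42.]
top [376 223  13  18  70] [385.  232.5] ((385.2040100097656, 232.37200927734375), (11.004724502563477, 17.45577049255371), 34.69515609741211) [ 463. -334.   42.]
top [413 233  10  13  32] [416.8 238.7] ((417.1922607421875, 239.0384521484375), (13.590154647827148, 3.050851583480835), 56.3099365234375) [ 445. -421.   42.]
scene [291 279  14   7  40] [296.4 282.6] ((297.5, 282.0), (13.0, 6.0), -0.0) [ 423. -235.   42.]
scene [294 286  13  10  53] [301.3 290.8] ((300.4816589355469, 291.10552978515625), (7.183697700500488, 13.505351066589355), 73.3007583618164) [ 416. -266.   42.]
scene [321 288  15  11  86] [328.3 293.3] ((329.14703369140625, 293.4117431640625), (9.089425086975098, 13.548388481140137), 59.036251068115234) [ 466. -310.   42.]
scene [328 305   8  11  29] [331.8 309.9] ((331.7307434082031, 309.1538391113281), (5.269651889801025, 10.53930377960205), 33.6900634765625) [ 437. -359.   42.]
scene [341 323  15  11  93] [347.8 327.8] ((348.20001220703125, 328.1000061035156), (11.180339813232422, 9.838699340820312), 26.56505012512207) [ 432. -423.   42.]
scene [340 333  15   9  62] [346.2 337.8] ((346.41461181640625, 337.7317199707031), (14.527352333068848, 6.565245151519775), 12.094757080078125) [ 409. -444.   42.]
```

View pics/s_crop.png

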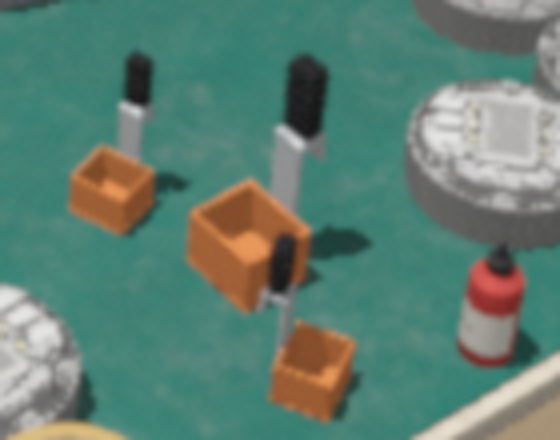

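View pics/t_crop.png

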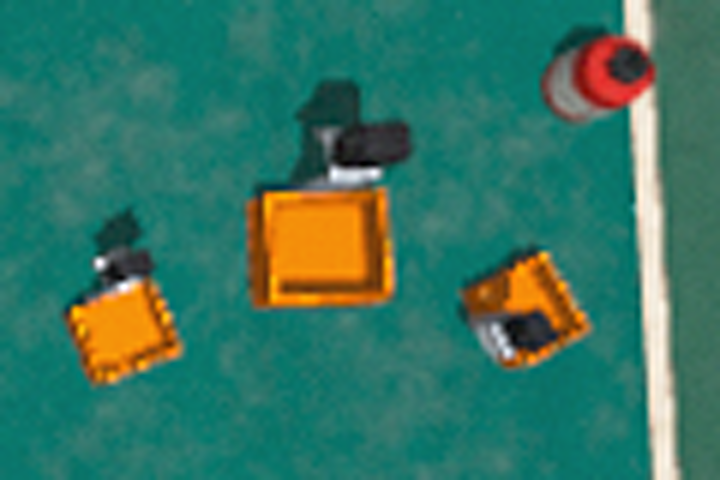

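View pics/t_bin.png

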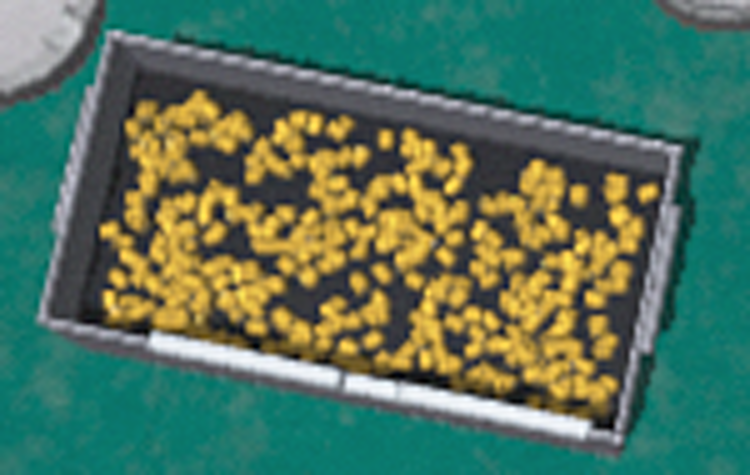

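View pics/s_bin.png

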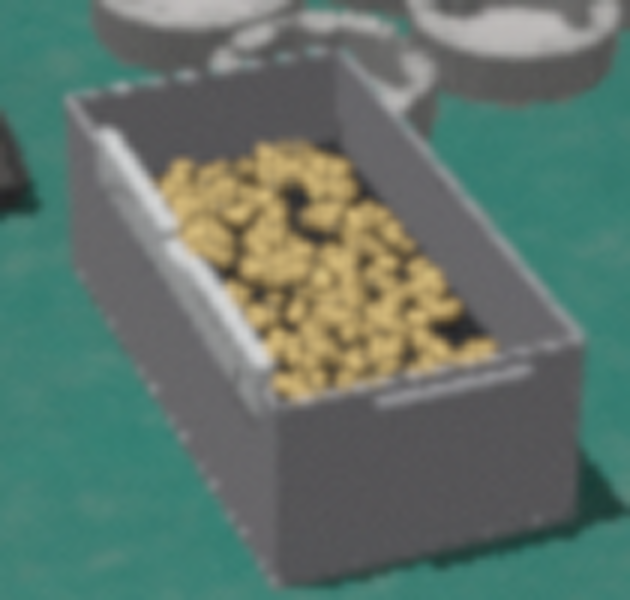

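The crops confirm B: its cup is clearly larger than A's or C's. In the top view its cup rim spans about (369–390, 221–241) with the hook and grip on the far (+x) side. The bin's strip runs from about (175,208.6) to (263,226), with the notch gap at about (213.5–224.5, 217).

Run:
```python
from h import *
t=np.load("top.npy");s=np.load("scene.npy")
ct=calibration("top");cs=calibration("scene")
P=lambda x,y,z:onz(ct,325+(x+.5)/6-.5,190+(y+.5)/6-.5,z)
c=[P(*p,42) for p in((265,190),(387,188),(393,303),(268,305))]
for a in c: print("cup",a.round(1))
for i in range(4): print(np.linalg.norm(c[i]-c[(i+1)%4]).round(1))
print("ctr",np.mean(c,0))
# grip: black in top / scene
for n,im,cc,roi in(("top",t,ct,(378,205,396,222)),("scene",s,cs,(338,250,354,277))):
    v=im.max(2).copy();m=np.zeros_like(v);m[roi[1]:roi[3],roi[0]:roi[2]]=(v[roi[1]:roi[3],roi[0]:roi[2]]<50)
    ys,xs=np.nonzero(m);print(n,xs.min(),xs.max(),ys.min(),ys.max(),len(xs),xs.mean(),ys.mean())
    q=np.stack([xs,ys],1).mean(0); 
    if n=="top": qt=q
    else: print("tri grip centre",tri(ct,qt,cc,q))
# strip
Q=lambda x,y,z:onz(ct,145+(x+.5)/5-.5,140+(y+.5)/5-.5,z)
a,b=Q(150,343,120),Q(590,430,120);print("strip",a,b,np.linalg.norm(a-b),"yaw",np.arctan2(-(a-b)[0],(a-b)[1]))
print("notch",Q(342,380,120),Q(397,390,120))
# bin corners z=108
B=[Q(*p,108) for p in((112,36),(680,148),(622,436),(45,320))]
for p in B: print("bin",p.round(1))
print(np.linalg.norm(B[0]-B[1]),np.linalg.norm(B[1]-B[2]),np.linalg.norm(B[2]-B[3]),np.mean(B,0))
# predicted grip
for y in (0,):
    print("pred grip",np.mean(c,0)+[36,0,0])
```

```text
cup [ 494.8 -290.7   42. ]
cup [ 495.1 -347.    42. ]
cup [ 442.3 -347.3   42. ]
cup [ 442.1 -289.9   42. ]
56.3
52.8
57.4
52.7
ctr [ 468.59777949 -318.73109412   42.        ]
top 380 392 210 217 44 385.02272727272725 214.27272727272728
scene 342 350 255 273 135 346.037037037037 264.2518518518518
tri grip centre (array([ 506.04042343, -316.62641875,  121.36356252]), np.float64(3.7321839494537774))
strip [526.01343339 226.49967055 120.        ] [478.6971456   0.9678802 120.       ] 230.44179209965316 yaw -0.20679943705943826
notch [505.84613271 128.00273925 120.        ] [500.38288487  99.81090741 120.        ]
bin [691.7 251.9 108. ]
bin [628.6 -47.7 108. ]
bin [476.5 -15.5 108. ]
bin [540.2 283.5 108. ]
306.2220468163613 155.49517132815782 305.6554098603277 [584.26361198 118.05434622 108.        ]
pred grip [ 504.59777949 -318.73109412   42.        ]
```

Call:
{"api": "drive_tool", "payload": {"increments": [[1, [0, 0, 0], 0.0917], [1, [0, 0, 0], 0.0917], [1, [0, 0, 0], 0.0917], [1, [0, 0, 0], 0.0917], [1, [0, 0, 0], 0.0917], [1, [0, 0, 0], 0.0917], [1, [0, 0, 0], 0.0917], [1, [0, 0, 0], 0]]}}

```text
clock: 1.15
position: [176.7, 599.3, 241.9]
ee_rot: [0.708, -0.706, 0.0, 0.0]
contact_force: [-0.1, -0.7, -0.1]
gripper_width: 85.4
```

Call:
{"api": "drive_tool", "payload": {"increments": [[1, [0.13, -0.09, 0], 0], [1, [0.13, -0.09, 0], 0], [1, [0.13, -0.09, 0], 0], [1, [0.13, -0.09, 0], 0], [1, [0.13, -0.09, 0], 0], [1, [0.13, -0.09, 0], 0], [1, [0.13, -0.09, 0], 0], [1, [0.13, -0.09, 0], 0], [1, [0.13, -0.09, 0], 0], [1, [0.157, -0.0236, 0], 0], [1, [0.157, -0.0236, 0], 0], [1, [0.157, -0.0236, 0], 0], [1, [0.157, -0.0236, 0], 0], [1, [0.157, -0.0236, 0], 0], [1, [0.157, -0.0236, 0], 0], [1, [0.157, -0.0236, 0], 0], [1, [0.157, -0.0236, 0], 0], [1, [0.157, -0.0236, 0], 0], [1, [0.157, -0.0236, 0], 0], [1, [0, 0, 0], 0]]}}

```text
clock: 3.65
position: [490.6, -225.0, 241.6]
ee_rot: [-0.707, 0.707, 0.0, -0.0]
contact_force: [-0.2, 0.5, -0.2]
gripper_width: 85.3
```

Run:
```python
from h import *
s=read_state();c=calibration("wrist");im=get_image("wrist");np.save("w1.npy",im);np.save("w1c.npy",c,allow_pickle=True)
print(s["position"],s["joints"],s["clock"]);save("pics/w1.png",im)
print(proj(c,(505,-317,150)),proj(c,(505,-317,97)))
```

```text
[ 490.64897324 -224.97894759  241.61498628] [-1.29255338e-01  2.40939246e-01 -2.02311460e-01  2.30221768e-04
 -1.12856633e+00  1.28068695e-01] 3.65
(np.float64(247.12996282705902), np.float64(75.54212738220431)) (np.float64(251.74826987093078), np.float64(79.86304975112742))
```

View pics/w1.png

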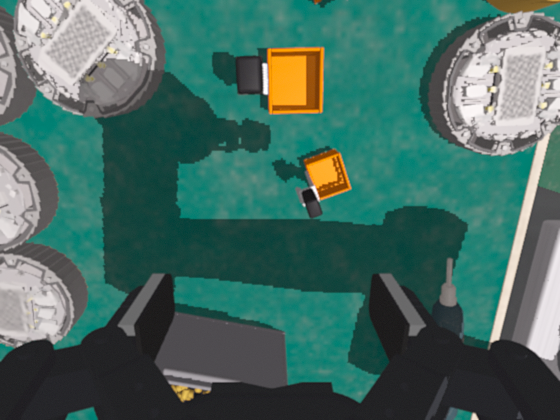

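The wrist view shows the large scoop at the top, with the cup centred at about (296,80) and its black grip at about (250,75). The small scoop A is at (326,175). The prediction from the other cameras fell on the grip. I'll refine it now.

Run:
```python
from h import *
im=np.load("w1.npy");c=np.load("w1c.npy",allow_pickle=True).item()
m=np.zeros(im.shape[:2],np.uint8);m[45:105,228:268]=(im.max(2)[45:105,228:268]<48)
k,l,st,ce=cv2.connectedComponentsWithStats(m);i=1+np.argmax(st[1:,4]);print(st[i],ce[i])
x,y,w,h=st[i][:4]
# faces: camera is at -? print cam position
print("cam",ray(c,0,0)[0])
for p in((x,y),(x+w-1,y),(x+w-1,y+h-1),(x,y+h-1)): print(p,onz(c,*p,150).round(1),onz(c,*p,97).round(1))
h_=cv2.cvtColor(im,cv2.COLOR_RGB2HSV);m=cv2.inRange(h_,(5,150,100),(18,255,255));m[:30]=0;m[130:]=0
cn=max(cv2.findContours(m,0,2)[0],key=cv2.contourArea);r=cv2.minAreaRect(cn);print(r);b=cv2.boxPoints(r)
for p in b: print(p,onz(c,*p,42).round(1))
print(np.mean([onz(c,*p,42) for p in b],0))
save("pics/w1c.png",im,(220,35,340,125),6)
```

```text
[236  56  26  39 222] [247.64414414  75.76576577]
cam [ 490.47648258 -304.09048277  373.43822563]
(np.int32(236), np.int32(56)) [ 511.5 -328.   150. ] [ 516.4 -333.6   97. ]
(np.int32(261), np.int32(56)) [ 496.4 -328.   150. ] [ 497.8 -333.6   97. ]
(np.int32(261), np.int32(94)) [ 496.6 -306.3  150. ] [ 498.1 -306.8   97. ]
(np.int32(236), np.int32(94)) [ 512.2 -306.3  150. ] [ 517.3 -306.8   97. ]
((295.5465087890625, 80.14028930664062), (65.41932678222656, 56.291046142578125), 88.75463104248047)
[266.69672   48.050068] [ 494.2 -346.    42. ]
[322.9745    46.826633] [ 444.2 -347.    42. ]
[324.3963   112.230515] [ 440.2 -291.2   42. ]
[268.11853 113.45395] [ 493.  -290.1   42. ]
[ 467.91392016 -318.55925405   42.        ]
```

View pics/w1c.png

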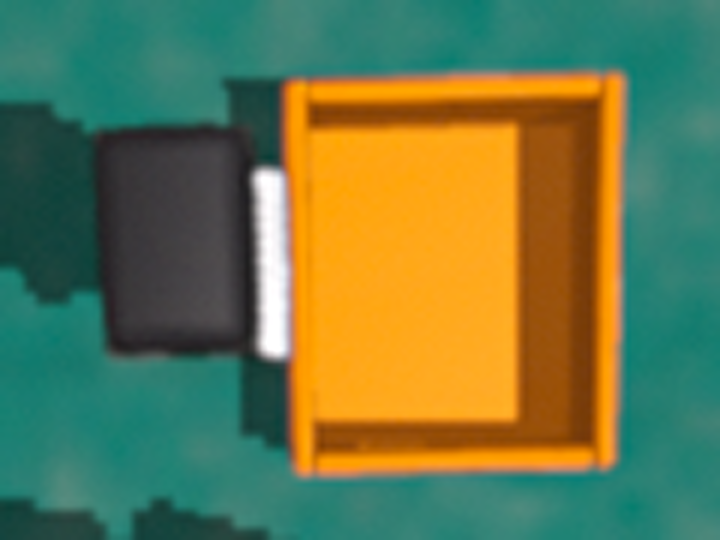

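The grip top is centred at about (504,−317) and measures 15.6 × 21.7 mm, against 16 × 22 given. The cup is 50 × 56 mm, so this is the largest scoop. Next I'll move over it, descend and close.

Call:
{"api": "drive_tool", "payload": {"increments": [[1, [0.15, -0.022, 0], 0], [1, [0.157, -0.023, 0], 0], [1, [0, 0, 0], 0], [1, [0, 0, 0.13], 0], [1, [0, 0, 0.13], 0], [1, [0, 0, 0.08], 0], [1, [0, 0, 0.052], 0], [1, [0, 0, 0], 0], [-1, [0, 0, 0], 0], [-1, [0, 0, 0], 0], [-1, [0, 0, 0], 0], [-1, [0, 0, 0], 0], [-1, [0, 0, 0], 0], [-1, [0, 0, 0], 0], [-1, [0, 0, 0], 0], [-1, [0, 0, 0], 0]]}}

```text
clock: 5.7
position: [504.6, -314.9, 125.2]
ee_rot: [0.707, -0.707, 0.001, -0.0]
contact_force: [0.7, -0.7, 4.1]
gripper_width: 15.2
```

Run:
```python
from h import *
s=read_state();print(s["position"],s["contact_force"],s["wrist_torque"],s["gripper_width"])
im=get_image("wrist");save("pics/w2.png",im)
```

```text
[ 504.62511266 -314.85267669  125.21210491] [ 0.70024875 -0.67911241  4.06677925] [-0.17655367  0.04873332  0.05238531] 15.196440126895949
```

View pics/w2.png

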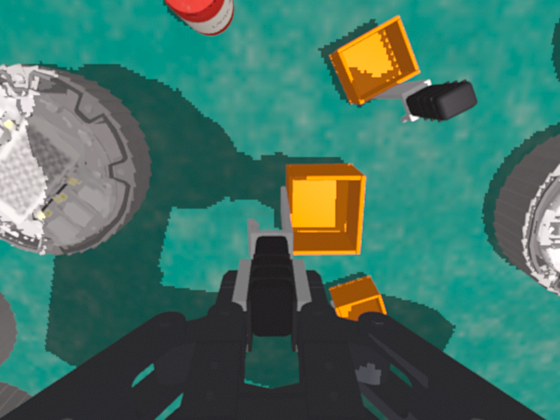

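The grasp holds: the opening is 15.2 mm on the 16 mm grip. I'll lift 150 mm, carry it to the +y side of the notch so the wrist camera (on the −y side) can see the notch, and turn to the bin's yaw.

Call:
{"api": "drive_tool", "payload": {"increments": [[-1, [0, 0, -0.05], 0], [-1, [0, 0, -0.15], 0], [-1, [0, 0, -0.15], 0], [-1, [0, 0, -0.15], 0], [-1, [-0.08, 0, 0], 0], [-1, [-0.15, -0.0026, 0], 0], [-1, [-0.15, -0.0026, 0], 0], [-1, [-0.15, -0.0026, 0], 0], [-1, [-0.15, -0.0026, 0], 0], [-1, [-0.15, -0.0026, 0], 0], [-1, [-0.15, -0.0026, 0], 0], [-1, [-0.15, -0.0026, 0], 0], [-1, [-0.15, -0.0026, 0], 0], [-1, [-0.15, -0.0026, 0], 0], [-1, [-0.1, -0.0026, 0], 0], [-1, [-0.04, 0, 0], 0.0517], [-1, [0, 0, 0], 0.0517], [-1, [0, 0, 0], 0], [-1, [0, 0, 0], 0]]}}

```text
clock: 8.12
position: [511.6, 156.2, 274.6]
ee_rot: [-0.631, 0.776, 0.0, -0.0]
contact_force: [-0.0, -0.2, -1.9]
gripper_width: 15.6
```

Run:
```python
from h import *
s=read_state();print(s["position"],s["ee_rot"],s["contact_force"],s["wrist_torque"],s["gripper_width"],s["clock"])
c=calibration("wrist");im=get_image("wrist");np.save("w3.npy",im);np.save("w3c.npy",c,allow_pickle=True);save("pics/w3.png",im)
im=get_image("scene");np.save("s3.npy",im);save("pics/s3.png",im,(210,90,340,250),3.7)
```

```text
[511.57634765 156.16280206 274.55622213] [-6.30853062e-01  7.75902207e-01  2.12962055e-04 -3.66534924e-04] [-0.0102566  -0.18626759 -1.87980994] [ 0.01181383 -0.05038011 -0.01745899] 15.575596832805196 8.125
```

View pics/w3.png

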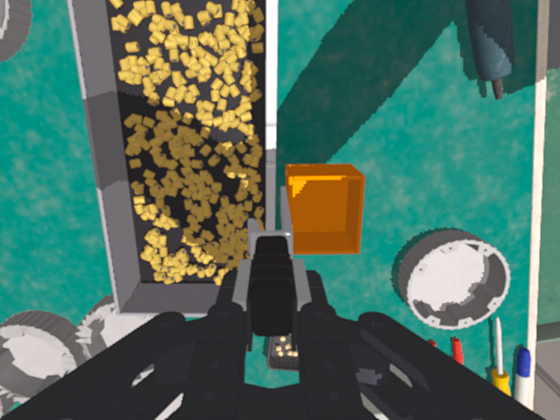

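View pics/s3.png

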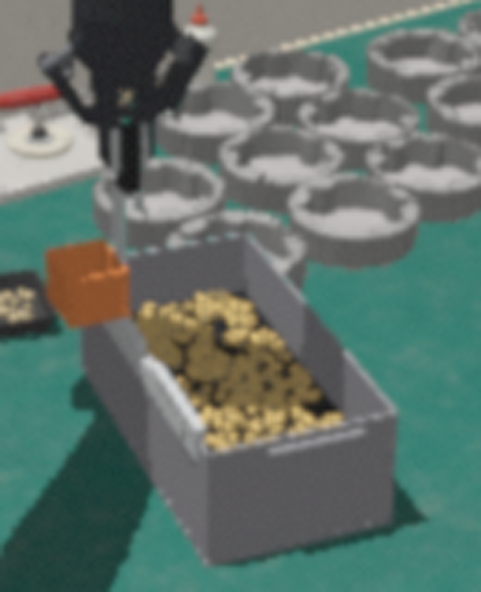

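The wrist view shows the strip as a bright band at x≈271, running almost exactly vertical, with a grey gap (the notch) at about y 125–150. The cup looks the same in the image as at the grasp, so it has not slipped. I'll zoom in and measure.

Run:
```python
from h import *
im=np.load("w3.npy");c=np.load("w3c.npy",allow_pickle=True).item()
save("pics/w3c.png",im,(240,80,310,200),5)
save("pics/w3d.png",im,(240,0,310,110),5)
for y in list(range(5,120,25))+list(range(112,200,3)):
    print(y,im[y,258:286].mean(1).astype(int) if 0 else ' '.join(str(int(v)) for v in im[y,260:284].mean(1)))
```

```text
5 44 44 42 40 40 98 198 252 254 253 253 253 253 253 254 254 248 207 136 99 100 102 105 105
30 107 103 100 91 61 95 198 253 255 254 253 254 254 254 254 255 247 191 116 90 93 94 93 92
55 40 39 39 38 38 96 199 253 255 254 254 254 254 254 254 255 248 177 92 89 90 91 91 91
80 38 37 36 32 46 127 214 253 255 254 254 254 254 254 255 254 228 157 97 98 104 107 107 110
105 39 38 38 33 44 126 213 253 255 254 254 254 254 254 255 251 209 136 94 91 73 64 57 56
112 38 39 36 32 45 127 212 253 255 254 254 254 254 254 255 249 180 75 48 52 57 58 54 57
115 38 35 37 31 46 126 213 253 255 254 254 254 254 255 255 249 180 75 49 54 55 54 56 54
118 38 36 37 31 46 126 213 253 255 254 254 254 254 254 255 249 180 77 55 59 61 58 56 52
121 35 36 37 31 46 125 211 252 254 253 253 253 253 254 255 248 179 77 56 60 61 60 61 58
124 38 37 36 34 40 100 178 218 221 219 218 219 219 220 222 213 147 68 55 59 62 60 59 58
127 35 39 35 32 45 124 210 251 254 252 253 253 253 254 255 247 165 53 52 57 60 59 59 59
130 35 36 36 30 45 126 211 252 254 253 252 253 253 254 255 248 167 54 53 57 61 58 58 58
133 36 34 35 30 45 125 211 252 254
[... 1271 characters left out ...]
178 79 45 32 31 35 76 125 145 146 145 144 144 145 146 139 107 68 56 59 58 56 57 56 57
181 69 42 32 31 37 76 126 145 145 145 145 144 145 146 140 107 69 57 60 62 61 59 59 56
184 36 33 34 32 35 76 125 145 146 144 144 143 145 145 139 107 68 56 58 57 57 58 60 61
187 34 35 35 35 36 75 127 144 145 144 143 145 145 146 140 108 68 55 58 64 92 122 127 126
190 42 35 32 33 36 76 125 144 145 144 144 144 144 145 139 108 69 58 59 65 92 122 127 127
193 89 89 57 31 34 76 125 144 146 144 144 144 145 145 139 103 68 60 60 67 91 119 126 128
196 99 76 46 30 34 76 125 144 145 144 144 144 144 146 136 96 66 62 63 70 92 118 126 127
199 75 44 30 30 36 75 125 143 145 144 143 144 144 143 136 96 66 65 66 73 94 118 124 126
```

View pics/w3c.png

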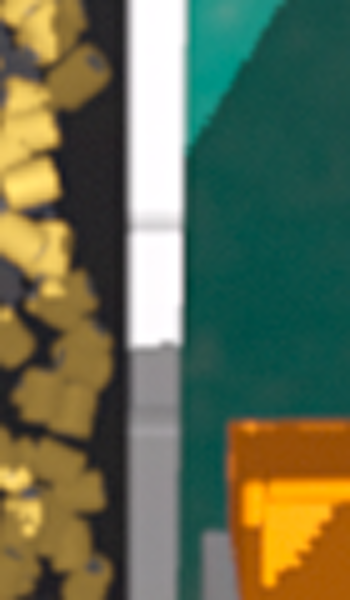

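Run:
```python
from h import *
from scipy.spatial.transform import Rotation as Ro
c=np.load("w3c.npy",allow_pickle=True).item()
T=np.array([511.576,156.163,274.556]);R=Ro.from_quat([-0.630853,0.775902,0.00021,-0.00037]).as_matrix()
print(R.round(3))
def tool(p): return (R.T@(p-T)).round(2)
for n,p,z in(("strip y40",(271.2,40),120),("strip y5",(271.8,5),120),("strip y115",(270.6,115),120),("strip 195",(269.7,195),120),("notch a",(271,123.7),120),("notch a",(271,124.5),116),("notch b",(270,163.5),120),("notch b",(270,162.5),116)):
    q=onz(c,*p,z);print(n,q.round(1),tool(q))
# expected projections of held scoop (tool frame -> world): tool y=-bin x
def W(x,y,z): # scoop frame rel. grip point; tool: scoop x -> -tool y, scoop y -> -tool x, z-> -tool z ; grip at tool z=-8
    return T+R@np.array([-y,-x,-8-z])
for n,p in(("cup top corners",[(-61,-28,-90),(-11,-28,-90),(-11,28,-90),(-61,28,-90)]),("bottom corners",[(-61,-28,-132),(-11,-28,-132)]),("seat",[(0,0,-40)]),("grip bottom -y",[(-8,-11,-35),(8,-11,-35)]),("lip bottom",[(7,-11,-59),(10,-11,-59)])):
    print(n,[tuple(np.round(proj(c,W(*q)),1)) for q in p])
im=np.load("w3.npy");save("pics/w3e.png",im,(235,150,375,270),5)
```

```text
[[-0.204 -0.979 -0.001]
 [-0.979  0.204 -0.   ]
 [ 0.     0.001 -1.   ]]
strip y40 [486.4  37.8 120. ] [120.97   0.36 154.59]
strip y5 [481.2  14.9 120. ] [144.42   0.77 154.6 ]
strip y115 [498.1  91.7 120. ] [ 6.5840e+01 -7.0000e-02  1.5458e+02]
strip 195 [512.6 157.6 120. ] [ -1.64  -0.81 154.55]
notch a [499.2  98.5 120. ] [ 58.97   0.27 154.57]
notch a [499.3  99.4 116. ] [ 58.04   0.27 158.57]
notch b [506.7 130.5 120. ] [ 26.12  -0.55 154.56]
notch b [506.6 130.3 116. ] [ 26.25  -0.56 158.56]
cup top corners [(np.float64(365.1), np.float64(181.4)), (np.float64(287.6), np.float64(181.3)), (np.float64(286.2), np.float64(259.8)), (np.float64(358.1), np.float64(259.9))]
bottom corners [(np.float64(350.6), np.float64(168.5)), (np.float64(285.0), np.float64(168.4))]
seat [(np.float64(270.3), np.float64(254.8))]
grip bottom -y [(np.float64(286.1), np.float64(239.4)), (np.float64(254.5), np.float64(239.4))]
lip bottom [(np.float64(258.2), np.float64(222.8)), (np.float64(252.9), np.float64(222.8))]
```

View pics/w3e.png

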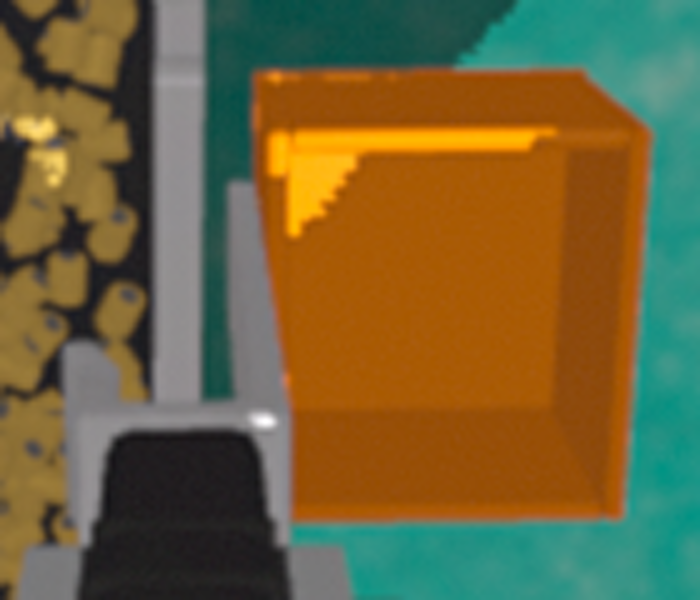

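The strip sits within 1 mm of the hook's middle (tool y −0.8 to +0.3) and is parallel to it within 0.011 rad. The notch spans tool x 26 to 59, with its middle at about 42; that is 33 mm wide, which fits 30–38. The scoop sits about 2 mm to tool +x, so the slide should be about 40 mm. I'll descend to just above the strip and look.

Call:
{"api": "drive_tool", "payload": {"increments": [[-1, [0, -0.002, 0.12], 0.005], [-1, [0, 0, 0.12], 0], [-1, [0, 0, 0.06], 0], [-1, [0, 0, 0.02], 0], [-1, [0, 0, 0], 0], [-1, [0, 0, 0], 0]]}}

```text
clock: 8.98
position: [513.2, 156.6, 179.8]
ee_rot: [-0.627, 0.779, -0.0, 0.001]
contact_force: [0.7, 0.5, -1.2]
gripper_width: 15.1
```

Run:
```python
from h import *
s=read_state();print(s["position"],s["ee_rot"],s["contact_force"],s["wrist_torque"],s["clock"])
c=calibration("wrist");im=get_image("wrist");np.save("w4.npy",im);np.save("w4c.npy",c,allow_pickle=True);save("pics/w4.png",im,(220,60,380,270),3.5 if 0 else 2.8)
```

```text
[513.20746322 156.57751355 179.83755074] [-6.26613219e-01  7.79329593e-01 -2.32182528e-04  1.09770236e-03] [ 0.70624852  0.50073226 -1.18946092] [-0.00751189 -0.11756858  0.02038406] 8.975
```

View pics/w4.png

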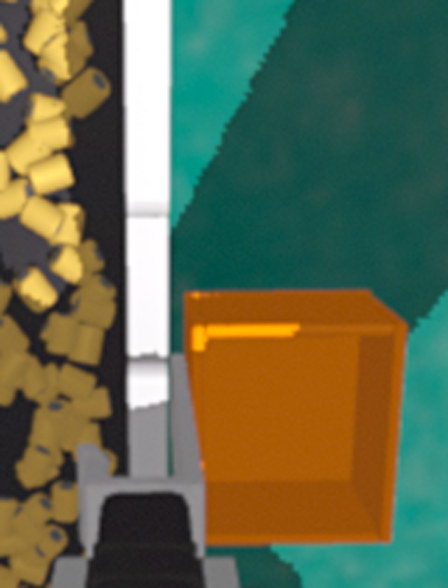

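Run:
```python
from h import *
from scipy.spatial.transform import Rotation as Ro
c=np.load("w4c.npy",allow_pickle=True).item();s=read_state();im=np.load("w4.npy")
T=s["position"];R=Ro.from_quat(s["ee_rot"]).as_matrix()
for y in(90,130,170,180):
    g=im[y,255:285].mean(1); mx=g[8:18].max(); th=mx*.6
    xs=np.nonzero(g>th)[0];print(y,255+xs.min(),255+xs.max(),g.astype(int)[8:28])
for p in((272.5,90),(273,130),(273,170),(272.5,210)):
    q=onz(c,*p,120);print(p,q.round(1),(R.T@(q-T)).round(2))
def W(x,y,z): return T+R@np.array([-y+2,-x,-8-z])
for n,q in(("plate inner edge,z-132",(-7,-11,-132)),("z-90",(-7,-11,-90)),("z-60",(-7,-11,-60)),("z-40",(-7,-11,-40)),("lip in -50",(7,-11,-48)),("lip bottom",(7,-11,-59)),("cup",(-61,-28,-90)),("cup",(-11,-28,-90))): print(n,np.round(proj(c,W(*q)),1), "crop",((np.array(proj(c,W(*q)))-[220,60])*2.8).round())
save("pics/w4b.png",im,(240,150,310,240),8)
```

```text
90 264 280 [ 62 163 235 255 255 255 254 254 255 255 255 255 255 255 255 255 253 209
 135  99]
130 265 280 [ 34  95 198 253 255 254 254 254 254 254 255 255 255 255 255 255 251 193
 119 107]
170 265 279 [ 27  58 156 229 251 252 251 251 251 251 252 252 252 253 254 251 223 137
  57  62]
180 265 279 [ 28  57 155 228 250 251 250 250 250 250 251 250 251 251 253 250 221 135
  54  59]
(272.5, 90) [494.4  75.7 120. ] [83.09  1.01 59.68]
(273, 130) [498.6  96.1 120. ] [62.3   1.34 59.71]
(273, 170) [503.3 118.  120. ] [39.95  1.4  59.74]
(272.5, 210) [508.7 141.4 120. ] [15.86  1.18 59.78]
plate inner edge,z-132 [279.7 187.5] crop [167. 357.]
z-90 [281.2 203.6] crop [171. 402.]
z-60 [282.7 219. ] crop [175. 445.]
z-40 [283.9 232. ] crop [179. 482.]
lip in -50 [257.5 226.5] crop [105. 466.]
lip bottom [258.2 219.6] crop [107. 447.]
cup [365.5 178.4] crop [407. 331.]
cup [287.7 178.3] crop [190. 331.]
```

View pics/w4b.png

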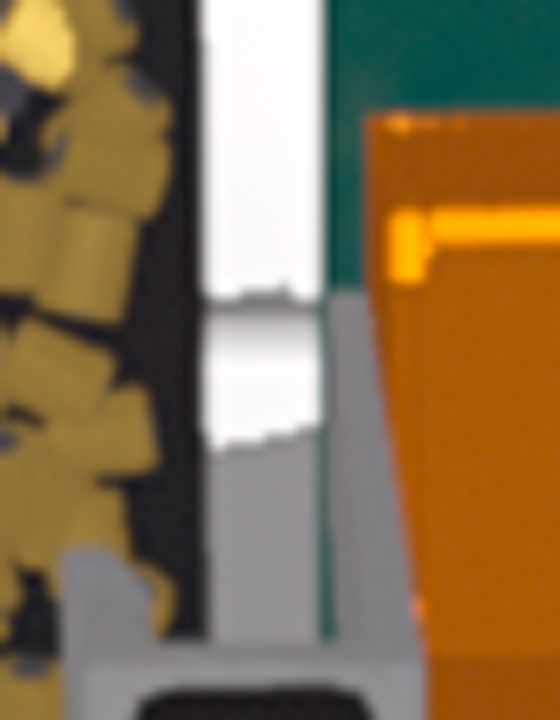

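The strip middle lies at tool y +1.3. I'll correct for that, then go down onto the strip in small steps.

Call:
{"api": "drive_tool", "payload": {"increments": [[-1, [0, 0.0043, 0], 0], [-1, [0, 0, 0.02], 0], [-1, [0, 0, 0.02], 0], [-1, [0, 0, 0.02], 0], [-1, [0, 0, 0.01], 0], [-1, [0, 0, 0], 0], [-1, [0, 0, 0], 0]]}}

```text
clock: 9.9
position: [511.5, 156.6, 157.9]
ee_rot: [-0.627, 0.779, -0.0, 0.0]
contact_force: [-0.3, 0.6, -2.4]
gripper_width: 15.2
```

Call:
{"api": "drive_tool", "payload": {"increments": [[-1, [0, 0, 0.0067], 0], [-1, [0, 0, 0.0033], 0], [-1, [0, 0, 0.0033], 0], [-1, [0, 0, 0], 0], [-1, [0, 0, 0], 0]]}}

```text
clock: 10.52
position: [511.3, 156.6, 153.7]
ee_rot: [-0.627, 0.779, -0.0, 0.0]
contact_force: [-0.0, -0.4, -2.2]
gripper_width: 15.4
```

Call:
{"api": "drive_tool", "payload": {"increments": [[-1, [0, 0, 0.0025], 0], [-1, [0, 0, 0], 0], [-1, [0, 0, 0], 0]]}}

```text
clock: 10.9
position: [511.4, 156.6, 153.2]
ee_rot: [-0.627, 0.779, -0.0, 0.0]
contact_force: [-0.6, -0.1, 0.6]
gripper_width: 15.1
```

Call:
{"api": "drive_tool", "payload": {"increments": [[-1, [0, 0, 0.002], 0], [-1, [0, 0, 0], 0], [-1, [0, 0, 0], 0]]}}

```text
clock: 11.28
position: [511.4, 156.6, 153.1]
ee_rot: [-0.627, 0.779, -0.0, 0.0]
contact_force: [-3.7, 1.2, 5.4]
gripper_width: 15.4
```

Contact at TCP z 153.1, as predicted (153.2), with about 7 N of load. I'll slide towards the notch (+tool x).

Call:
{"api": "drive_tool", "payload": {"increments": [[-1, [0.0067, 0, 0], 0], [-1, [0.0067, 0, 0], 0], [-1, [0.0067, 0, 0], 0], [-1, [0.0067, 0, 0], 0]]}}

```text
clock: 11.78
position: [510.8, 149.5, 153.1]
ee_rot: [-0.627, 0.779, -0.0, 0.002]
contact_force: [1.3, 4.7, 6.2]
gripper_width: 15.3
```

Call:
{"api": "drive_tool", "payload": {"increments": [[-1, [0.0067, 0, 0], 0], [-1, [0.0067, 0, 0], 0], [-1, [0.0067, 0, 0], 0], [-1, [0.0067, 0, 0], 0]]}}

```text
clock: 12.28
position: [508.9, 141.5, 153.1]
ee_rot: [-0.627, 0.779, -0.0, 0.002]
contact_force: [1.7, 4.8, 4.9]
gripper_width: 15.3
```

Call:
{"api": "drive_tool", "payload": {"increments": [[-1, [0.0067, 0, 0], 0], [-1, [0.0067, 0, 0], 0], [-1, [0.0067, 0, 0], 0], [-1, [0.0067, 0, 0], 0]]}}

```text
clock: 12.78
position: [507.1, 133.6, 153.1]
ee_rot: [-0.627, 0.779, -0.0, 0.002]
contact_force: [1.2, 4.8, 4.0]
gripper_width: 15.3
```

Call:
{"api": "drive_tool", "payload": {"increments": [[-1, [0.0067, 0, 0], 0], [-1, [0.0067, 0, 0], 0], [-1, [0.0067, 0, 0], 0], [-1, [0.0067, 0, 0], 0]]}}

```text
clock: 13.28
position: [504.6, 125.0, 152.6]
ee_rot: [-0.627, 0.779, -0.0, 0.0]
contact_force: [0.6, -0.2, 2.0]
gripper_width: 15.0
```

Call:
{"api": "drive_tool", "payload": {"increments": [[-1, [0.0067, 0, 0], 0], [-1, [0.0067, 0, 0], 0]]}}

```text
clock: 13.52
position: [501.8, 119.8, 150.8]
ee_rot: [-0.626, 0.78, 0.001, -0.003]
contact_force: [-0.5, 0.7, -2.3]
gripper_width: 15.2
```

Call:
{"api": "drive_tool", "payload": {"increments": [[-1, [0.0067, 0, 0], 0], [-1, [0.0067, 0, 0], 0]]}}

```text
clock: 13.78
position: [501.9, 116.7, 151.8]
ee_rot: [-0.626, 0.78, 0.0, -0.001]
contact_force: [-0.1, 1.0, -1.6]
gripper_width: 15.5
```

The hook has come off the plain edge: the load is back to just the weight, at the predicted notch middle. Now lowering into the notch.

Call:
{"api": "drive_tool", "payload": {"increments": [[-1, [0, 0, 0.0067], 0], [-1, [0, 0, 0.0067], 0], [-1, [0, 0, 0], 0], [-1, [0, 0, 0], 0]]}}

```text
clock: 14.28
position: [502.7, 117.4, 148.3]
ee_rot: [-0.627, 0.779, -0.0, -0.0]
contact_force: [0.1, 0.0, -2.3]
gripper_width: 15.2
```

Call:
{"api": "drive_tool", "payload": {"increments": [[-1, [0, 0, 0.0033], 0], [-1, [0, 0, 0.0033], 0], [-1, [0, 0, 0], 0], [-1, [0, 0, 0], 0]]}}

```text
clock: 14.78
position: [502.7, 117.3, 146.4]
ee_rot: [-0.627, 0.779, -0.0, 0.0]
contact_force: [-0.4, -0.3, -1.9]
gripper_width: 15.1
```

Call:
{"api": "drive_tool", "payload": {"increments": [[-1, [0, 0, 0.0033], 0], [-1, [0, 0, 0.0015], 0], [-1, [0, 0, 0], 0], [-1, [0, 0, 0], 0]]}}

```text
clock: 15.28
position: [502.7, 117.4, 145.2]
ee_rot: [-0.627, 0.779, -0.0, 0.0]
contact_force: [-1.4, -0.7, 0.8]
gripper_width: 15.4
```

Run:
```python
from h import *
s=read_state();print(s["position"],s["contact_force"],s["wrist_torque"],s["clock"])
im=get_image("wrist");save("pics/w5.png",im,(220,60,380,270),2.8)
im=get_image("scene");save("pics/s5.png",im,(210,110,330,250),4)
```

```text
[502.67602767 117.35773541 145.1565446 ] [-1.35867987 -0.66877653  0.81765347] [ 0.0641543   0.27598306 -0.02996234] 15.275
```

View pics/w5.png

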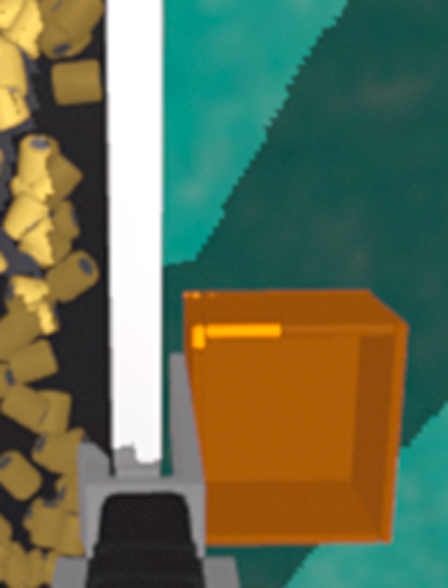

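View pics/s5.png

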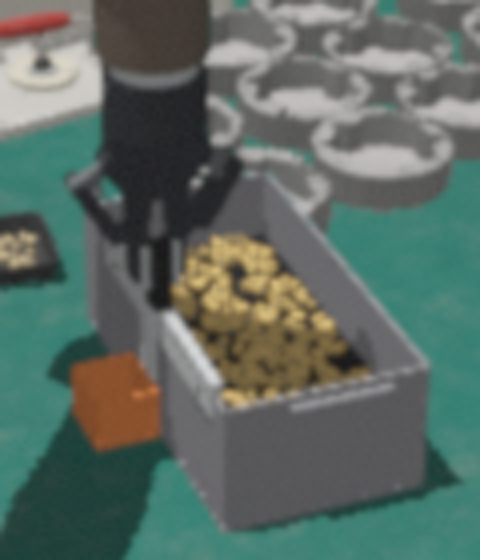

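The hook is seated: contact came at TCP z 145.2, which puts the seat at 112.0 mm. Both views show the cup outside the wall and upright. The cup is on the robot side, and the hook's underside now covers the notch. Next I'll open gently in steps.

Call:
{"api": "drive_tool", "payload": {"increments": [[-0.6, [0, 0, 0], 0], [-0.58, [0, 0, 0], 0], [-0.55, [0, 0, 0], 0], [-0.52, [0, 0, 0], 0], [-0.48, [0, 0, 0], 0], [-0.4, [0, 0, 0], 0], [-0.4, [0, 0, 0], 0], [-0.4, [0, 0, 0], 0]]}}

```text
clock: 16.38
position: [502.7, 117.3, 145.0]
ee_rot: [-0.627, 0.779, -0.0, 0.0]
contact_force: [0.2, -0.5, -0.5]
gripper_width: 25.9
```

Run:
```python
from h import *
s=read_state();print(s["position"],s["contact_force"],s["wrist_torque"],s["gripper_width"],s["clock"])
im=get_image("wrist");save("pics/w6.png",im,(220,60,380,270),2.8)
```

```text
[502.68554103 117.31746421 144.95341589] [ 0.22161251 -0.52614767 -0.45984541] [-0.0128465  -0.0318919   0.01467132] 25.869885298851592 16.375
```

View pics/w6.png

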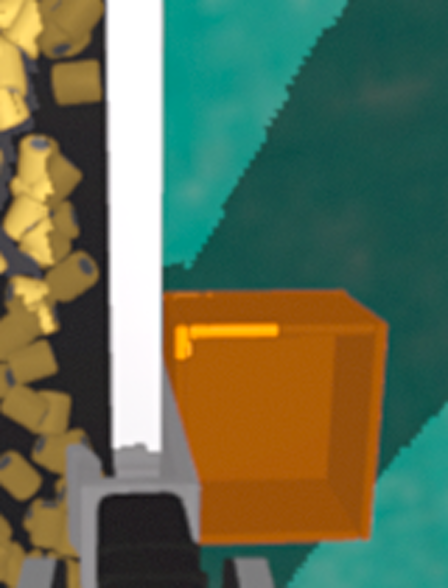

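The scoop swung a little until it rested against the wall, as expected, and the wrist forces are near zero. I'll open further and retreat upward.

Call:
{"api": "drive_tool", "payload": {"increments": [[0.0, [0, 0, 0], 0], [0.3, [0, 0, 0], 0], [0.3, [0, 0, 0], 0], [0.3, [0, 0, 0], 0], [0.3, [0, 0, -0.03], 0], [0.3, [0, 0, -0.06], 0], [0.3, [0, 0, -0.1], 0], [0.3, [0, 0, -0.15], 0], [0.3, [-0.1, 0, -0.1], 0], [0.3, [-0.15, 0, 0], 0], [0.3, [-0.15, 0, 0], 0], [0.3, [0, 0, 0], 0], [0.3, [0, 0, 0], 0]]}}

```text
clock: 18.05
position: [528.2, 234.3, 277.1]
ee_rot: [-0.627, 0.779, -0.0, -0.0]
contact_force: [-0.3, 0.5, 0.2]
gripper_width: 55.7
```

Run:
```python
from h import *
s=read_state();print(s["position"],s["contact_force"],s["gripper_width"],s["clock"])
c=calibration("wrist");im=get_image("wrist");np.save("w7.npy",im);np.save("w7c.npy",c,allow_pickle=True);save("pics/w7.png",im)
im=get_image("scene");np.save("s7.npy",im);save("pics/s7.png",im,(210,110,330,250),4)
im=get_image("top");np.save("t7.npy",im);save("pics/t7.png",im)
```

```text
[528.1884584  234.3337887  277.10783079] [-0.34889857  0.50300655  0.2420683 ] 55.71790335955446 18.05
```

View pics/w7.png

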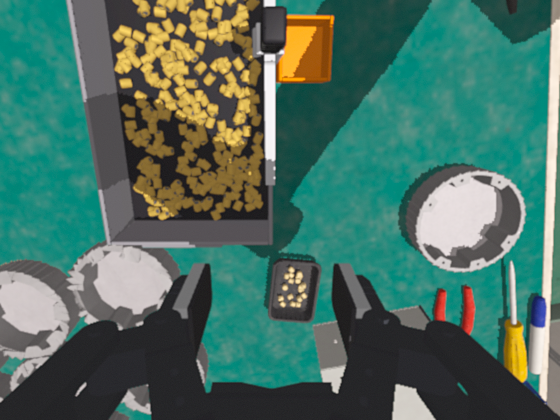

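View pics/s7.png

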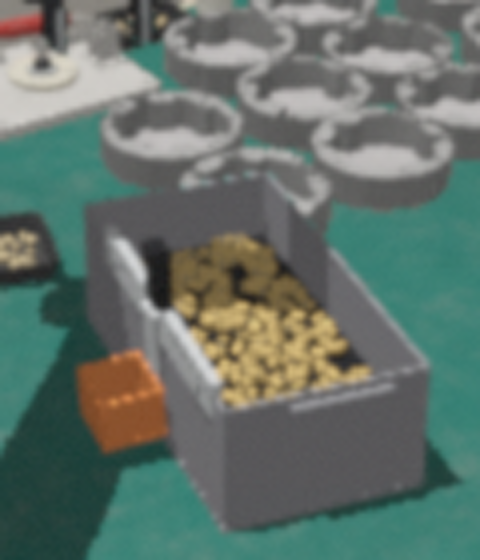

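View pics/t7.png

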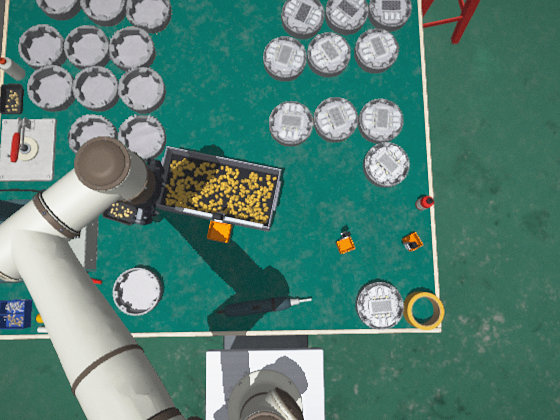

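The views show the scoop hanging with its cup outside: wrist grip (273,27), cup (305,48); scene cup (240,208). The tray and bottle are in place and nothing touches the scoop. I'll check height and tilt numerically.

Run:
```python
from h import *
cw=np.load("w7c.npy",allow_pickle=True).item();w=np.load("w7.npy");s=np.load("s7.npy");cs=calibration("scene");ct=calibration("top");t=np.load("t7.npy")
def org(im,roi):
    h=cv2.cvtColor(im,cv2.COLOR_RGB2HSV);m=cv2.inRange(h,(3,130,80),(20,255,255));z=np.zeros_like(m);x0,y0,x1,y1=roi;z[y0:y1,x0:x1]=m[y0:y1,x0:x1]
    cn=max(cv2.findContours(z,0,2)[0],key=cv2.contourArea);return cv2.boxPoints(cv2.minAreaRect(cn))
b=org(w,(277,5,345,95));print("wrist cup box",b.round(1).tolist())
save("pics/w7c.png",w,(235,0,345,95),6);save("pics/s7c.png",s,(225,160,275,230),8)
x=np.array([.9767,-.2145,0])
G=np.array([502.3,115.,0])  # grip point xy
for z in(112,170): 
    q=G.copy();q[2]=z;print(z,"wrist",np.round(proj(cw,q),1),"scene",np.round(proj(cs,q),1))
T0=np.load("top.npy");d=cv2.absdiff(T0,t).max(2);print("bottle diff",d[190:215,415:440].max())
```

```text
wrist cup box [[277.0, 15.0], [333.0, 15.0], [333.0, 82.0], [277.0, 82.0]]
112 wrist [270.3  40.7] scene [249.  187.5]
170 wrist [270.1  25.9] scene [248.7 170.5]
bottle diff 28
```

View pics/w7c.png

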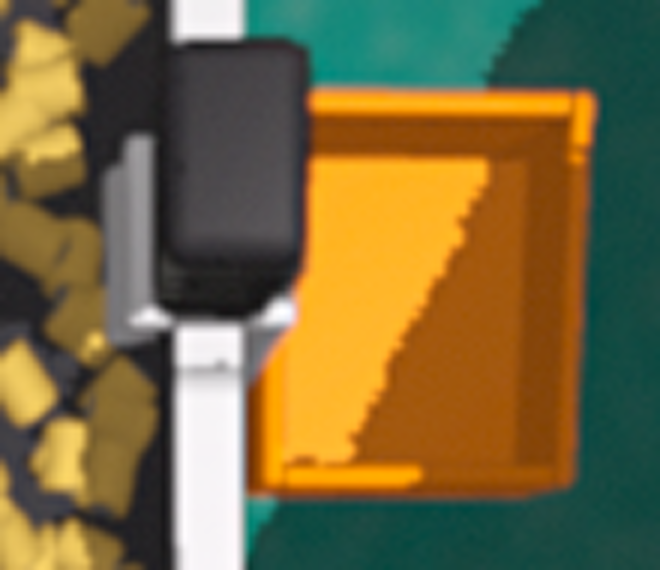

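View pics/s7c.png

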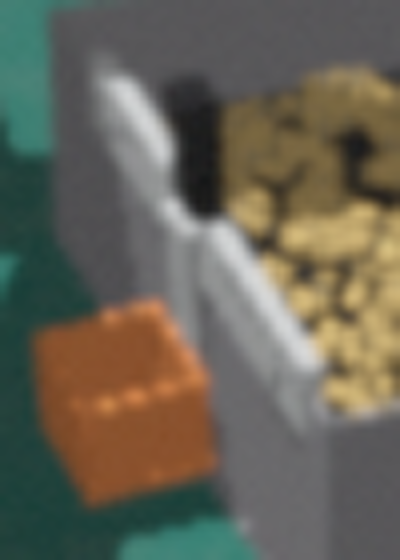

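The hook is down in the notch. The grip top projects to scene (248.7,170.5) for a seat height of 112 and is seen at (249.4,170.6). The tilt is about 0.05 rad. One quick stillness check, then I'll hand in.

Call:
{"api": "drive_tool", "payload": {"increments": [[0.3, [0, 0, 0], 0], [0.3, [0, 0, 0], 0], [0.3, [0, 0, 0], 0], [0.3, [0, 0, 0], 0]]}}

```text
clock: 18.7
position: [528.5, 234.5, 276.9]
ee_rot: [-0.627, 0.779, -0.0, -0.0]
contact_force: [0.8, -0.3, -0.5]
gripper_width: 55.5
```

Run:
```python
from h import *
w=get_image("wrist");d=cv2.absdiff(w,np.load("w7.npy")).max(2)[0:95,250:345];print(d.max(),(d>40).sum())
print(read_state()["clock"]);print(job_done())
```

```text
101 141
18.75
the job is handed in; nothing more can be done
None
```

I hung the largest orange scoop in the strip's notch, cup outside the front wall, let go, backed the arm off and handed the job in at about 18.8 s of the 53 s allowed. The hand-in gives no verdict, so whether it passed is not confirmed.

I gripped it by the black grip and hooked it over the strip on the +y side of the notch. It touched down with about 7 N of load. I slid it about 40 mm until the load fell off, then lowered it until it touched again.

**What the last checks showed**
- **Seat height:** contact in the notch came at TCP z 145.2, which puts the seat at about 112 mm. After release, the grip top was within about 1 px of where that height puts it in the scene view.
- **Pose:** the cup hangs outside the wall. It swung slightly on release and leans by roughly 0.05 rad against the 0.2 allowed.
- **Arm and bystanders:** the arm is clear of everything. The bottle's patch of the top image was almost unchanged. I checked the tray only by eye, and the arm partly hides it in the last top view.

**Check that did not settle:** two wrist images taken 0.6 s apart were not identical around the scoop; 141 pixels differed. The camera had shifted about 0.3 mm between them, which may explain it, but I handed the job in without a second look. So the scoop being still is likely, not proven.

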